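Feel for the cam-lock notch and open the drawer's flap

TASK

Unlock and open the steel flap over the well in the machinist's drawer: turn the wing knob on the flap slowly clockwise until you feel the drag dip as it drops into its hidden notch, and let go of it there. Then lift the flap by its wire bail, gently and never prying or slamming it, until it stands upright on its own; leave the other things in the drawer where they are.

Things in the scene. Friction and masses are not known exactly. Their poses are not given: they have to be found in the camera images.
- knob (a point): Middle of the black wing grip of the cam-lock knob on the flap: a bar 44 mm long (x axis), 12 mm thick (y), 26 mm high (z up, the knob's turning axis, through this point). The fixed grey housing under it is 60 mm across and 10 mm high on the flap. Steady drag about 0.1 N m while it turns. Which way the wing points at the notch differs every time and shows nowhere.
- lock (a point): The lock's housing, at the flap's face under the knob. The hidden notch lies 0.3 to 1.4 rad clockwise (from above) of the knob's start. There a sprung ball drops in: over the last 0.12 rad torque dips, then pulls ahead by 0.15; past it, it climbs to 0.3-0.4 N m until 0.1 rad on the ball is out again. Within 0.08 rad it is unlocked, and let go it centres itself. Hard stop 0.4 rad past; it can be turned back.
- bail (a point): Middle of the crossbar of the flap's wire bail (pull loop) at the edge nearest the robot: round steel bar 9 mm thick, 70 mm long along the hinge. Shut, it is 27 mm above the flap's face, 30 mm out from its edge, 30 mm above the deck, on two slanting legs 70 mm apart; a finger fits between bar and flap. Axes of the flap: y along the bar, -x from hinge to bar, z out of its outer face.
- hinge (a point): Middle of the flap's hinge axis (this point's y axis), on the side away from the robot, fixed on the drawer. With the flap shut the bail's bar lies 195 mm from it along -x and 30 mm higher; it swings up and over towards +x.
- flap (a joint): Angle of the sheet-steel flap (160 mm from the hinge, 170 mm wide, 3 mm thick, 0.5 kg with lock), rad: 0 shut, 1.57 upright, 1.75 at its stop, leaning slightly back. Lifting it free by the bail takes 2 to 4 N. It stays where left when near upright but falls shut from low angles. Locked, it lifts only about 1 degree.
- keeper: Steel finger fixed in the well, hidden by the shut flap. The knob's cam catches under it unless the knob is in the notch. Pulling the bail up on a locked flap loads it with about twice the pull beyond the flap's weight; it may bear 25 N. Origin: centre of the drawer's underside.
- drawer: The open-topped drawer, fixed on the bench: 340 mm (x, away from the robot) by 460 mm (y), wooden walls 62 mm high, 10 mm thick; brown hardboard deck 40 mm above its underside, around the well that the flap covers. The flap's underside lies on the deck. Origin: centre of its underside.
- wiggler_case_mid (a point): Bystander in the drawer, to be left alone: grey plastic case 75 x 48 x 16 mm with dark steel wigglers lying on it; point at its centre, half-way up.
- v_anvil_mid (a point): Bystander in the drawer, to be left alone: brass V-anvil block 46 x 34 x 30 mm; point at its centre, half-way up.
- indicator_back_mid (a point): Bystander in the drawer, to be left alone: round aluminium indicator back, 56 mm across, with a lug, 18 mm high; point at its centre, half-way up.
- parallel_mid (a point): Bystander in the drawer, to be left alone: ground steel parallel bar 75 x 20 x 12 mm; point at its centre, half-way up.
- collet_stub_mid (a point): Bystander in the drawer, to be left alone: dark steel flanged stub, 34 mm across, 28 mm high; point at its centre, half-way up.
- bushing_mid (a point): Bystander in the drawer, to be left alone: brass bushing, 32 mm across, 22 mm high; point at its centre, half-way up.

How it is judged:
By the outcome, as a careful person would: the job done as asked, in the order asked, and still so for the second after the job is handed in, with the robot touching nothing.
It also fails if it takes over 72 s, if anything falls off the work surface, if the arm or the gripper's body presses on something with over 40 N, if the wrist force passes 120 N, or if a joint passes its speed limit or range.

ROBOT

A 6-joint arm with a two-finger parallel gripper is mounted at the origin on the work surface. World frame = base frame: x ahead of the robot, y to its left, z up, the work surface at z = 0. Lengths are in m, angles in rad, forces in N, time in s.
With the tool pointing down it reaches from about 0.4 to 0.825 m from the base axis. Payload 7 kg.
Tool frame: the origin (TCP) lies at the centre of the arm's flange, where the gripper is bolted on; the fingertips stand 178 mm ahead of it and the grasp point (between the pads) lies arm.tcp_to_grasp ahead of it (arm.tcp_to_grasp is the distance from the TCP to the grasp point, in m); z points along the fingers, y is the direction in which the jaws open and shut (so a half turn about z gives the same grasp; the last joint's range is limited). The gripper opens to 88 mm and grips with 3 to 60 N. Pads are 19 mm wide; open, the fingers measure 130 mm over their backs; the gripper's body (78 mm by 193 mm) begins 47 mm behind the grasp point.
Start: joints at [1.508, 0.359, 0.012, 0, -1.224, -0.288], TCP at [0.232, 0.634, 0.405] pointing down, gripper open.
Joint ranges: [-3.07, 3.07], [-1.43, 2.12], [-1.02, 1.25], [-3.03, 1.67], [-3.05, -0], [-3.03, 3.03]. Speed limits (rad/s): [2.39, 2.39, 3.01, 3.14, 3.14, 3.14].

INTERFACE

Orientations are given as [roll, pitch, yaw] about the fixed x, y, z axes, in that order (R = Rz(yaw) Ry(pitch) Rx(roll)).
In Python, from station import arm gives the robot as it stands.
- The arm moves only by the tool move_arm, never from a script. Its argument "deltas" is a list of rows, each a list of 6 numbers: the shift along the world's x, y, z in mm, then the turn, a rotation vector about the world's x, y, z in degrees. In form: [[tx, ty, tz, ax, ay, az], ...]. A call has exactly 5 rows; each row shifts and turns the commanded pose from where the row before left it; what a row does not reach is not made up. A row lasts 1/12 s, in which the tool goes at most 41.7 mm and 7.16 degrees, less where a joint would pass 70% of its speed; a pose out of reach is approached as far as the arm can. A call with a gripper value outside its range is refused whole. "claw" is the closure in counts, from 0 (fully open) to 255 (shut), set as the call begins (left out, the last holds). The fingers move at their own pace and stop on an object; "squeeze" is the grip in N (left out, the last holds). Time passes only in rows, so rows that do not move let the fingers close, or fill a call up. It gives the time, the measured TCP pose, the force and the opening at its end, in the units of the state.
- arm.get_state(): the state, without advancing time (a new reading comes with each control period).
- arm.grab_frame(name): name is "side" or "top" or "wrist"; returns the picture (480x640x3 uint8, red, green, blue); there is no depth.
- arm.calibration(name): a dict with "intrinsics" (3x3 intrinsics, pixels), "T" (4x4, takes a point from camera to world coordinates); the wrist camera has in their place "mount" (4x4, takes a point from camera to tool coordinates, whose origin is the TCP and whose axes are the flange's). Camera axes: x right, y up, looking along -z (the intrinsics and any distortion apply to the point x, -y, -z); pixel columns grow to the right and rows downward; lengths in m; the calibration is good to about 2 mm. The wrist camera is an equidistant fisheye: a pixel r from the principal point sees the ray r / f radians off the axis. A picture is of the moment at which its call begins: read the wrist's pose just before it. calibration takes no time and is no camera call.
- arm.job_done(): hands the job in, once; it reports no verdict.
Trained networks look in the newest picture that a camera, given by its name, has taken for a name from the list of things; names that differ only in an ending like _2 or _b are one class to them, and where a whole thing is asked for, a point or a joint stands for the part that bears it (a point fixed in the world has none). Each returns a list of dicts, best first, with "score" (0 to 1); they miss things now and then, are a little off and sometimes report something else, mostly with a low value. They report only what shows in the picture. A call takes as long as a camera call.
- arm.spot_in(thing, camera): "xy" ([column, row] in pixels, amid what is visible of it).
- arm.masks_of(thing, camera): "pixels" (480x640 bool, what is visible of it) and "xy" ([column, row] in pixels, amid what is visible of it).
- arm.spot_point(thing, camera): "xy" ([column, row] in pixels: a listed point, or the origin of a listed thing).
The state is a dict: "t": time; "q": joint angles; "qd": joint speeds; "joint_efforts": joint torques, N m; "eef_pos": TCP position; "ee_rot": TCP orientation; "force": force on the tool from outside, world axes, zero at the start; "moment": the same for the moment, N m; "width": finger opening in m.
Only numpy, scipy, OpenCV 4.12 (cv2) and the standard library are available. Lean on these libraries where they do the work, as an engineer would, in place of code of your own. Each camera call takes 0.05 s, during which the arm holds its last target. There are 200 camera calls.

## Working session

There is one attempt and no reset: what is moved stays moved. The work goes in short steps, Python scripts to look and compute and a tool call to move; the robot and the scene stay as the last step left them, time stands still between calls to the robot, and variables do not carry over. Pictures are saved under pics/ and viewed, about 8 in all and at most 12, crops included, and the job is handed in when it is done.

Besides the shell and the picture viewer there is one more tool, called after "Request:" by a JSON object that holds its "name" and its "arguments", one argument or row to a line. move_arm: Moves the arm, as the interface text tells. Its arguments: {"type":"object","properties":{"deltas":{"type":"array","items":{"type":"array","items":{"type":"number"}}},"claw":{"type":"number"},"squeeze":{"type":"number"}},"required":["deltas"]}

```bash
mkdir -p pics; ls; cat > h.py <<'E'
import numpy as np,cv2
from station import arm
def ray(cam,xy):
    c=arm.calibration(cam);K=np.array(c['intrinsics']);T=np.array(c['T'])
    d=np.array([(xy[0]-K[0,2])/K[0,0],-(xy[1]-K[1,2])/K[1,1],-1]);return T[:3,3],T[:3,:3]@d
def atz(cam,xy,z):
    o,d=ray(cam,xy);return o+d*(z-o[2])/d[2]
def tri(a,b):
    (o1,d1),(o2,d2)=ray(*a),ray(*b);d1=d1/np.linalg.norm(d1);d2=d2/np.linalg.norm(d2)
    s=np.linalg.lstsq(np.c_[d1,-d2],o2-o1,rcond=None)[0];p,q=o1+s[0]*d1,o2+s[1]*d2
    return (p+q)/2,np.linalg.norm(p-q)
def save(cam,n):
    im=arm.grab_frame(cam);cv2.imwrite(f'pics/{n}.png',im[:,:,::-1]);return im
E
python3 - <<'E'
from h import *
np.set_printoptions(precision=4,suppress=True)
print(arm.tcp_to_grasp,arm.get_state())
for c in('top','side'):
    save(c,c+'0'); k=arm.calibration(c);print(c,k)
    for t in('knob','lock','bail','hinge','drawer','keeper'):
        print(t,[(np.round(r['xy'],1),round(r['score'],2)) for r in arm.spot_point(t,c)[:2]])
E
```

```text
pics
0.1593 {'t': 0.0, 'q': array([ 1.5081,  0.3594,  0.0111, -0.0003, -1.2241, -0.2881]), 'qd': array([-0.0017, -0.0005, -0.0004, -0.0018,  0.0013,  0.0017]), 'joint_efforts': array([  0.001 , -58.2713,  29.307 ,   6.9977,   0.0072,  -0.0002]), 'eef_pos': array([0.2319, 0.6337, 0.4037]), 'ee_rot': array([ 3.1399, -0.0002, -0.3509]), 'force': array([-0.2351,  0.0103, -0.581 ]), 'moment': array([ 0.0191, -0.0128,  0.0025]), 'width': 0.08775656673993884}
top {'intrinsics': array([[559.1723,   0.    , 309.2051],
       [  0.    , 559.1723, 235.8753],
       [  0.    ,   0.    ,   1.    ]]), 'T': array([[-0.0245,  0.9852, -0.1696,  0.4426],
       [-0.9996, -0.0267, -0.011 ,  0.0147],
       [-0.0154,  0.1693,  0.9854,  0.8816],
       [ 0.    ,  0.    ,  0.    ,  1.    ]])}
knob [(array([376.4, 235.4]), 0.7)]
lock [(array([373. , 238.9]), 0.71)]
bail [(array([389.6, 309.7]), 0.87)]
hinge [(array([362.2, 182.7]), 0.9)]
drawer [(array([373.1, 249.3]), 0.61)]
keeper [(array([389. , 309.3]), 0.66)]
side {'intrinsics': array([[568.945 ,   0.    , 315.6302],
       [  0.    , 568.945 , 237.107 ],
       [  0.    ,   0.    ,   1.    ]]), 'T': array([[-0.8293,  0.389 , -0.4013,  0.2519],
       [-0.5588, -0.5861,  0.5867,  0.5303],
       [-0.007 ,  0.7107,  0.7034,  0.65  ],
       [ 0.    ,  0.    ,  0.    ,  1.    ]])}
knob [(array([360.1, 194.6]), 0.9), (array([342.8, 136.6]), 0.54)]
lock [(array([359.5, 208.7]), 0.88), (array([426.3, 210.7]), 0.56)]
bail [(array([425.8, 210.3]), 0.92)]
hinge [(array([310.8, 192.7]), 0.73), (array([402.1, 150.9]), 0.21)]
drawer [(array([361.8, 227.8]), 0.65)]
keeper []
```

```bash
python3 - <<'E'
from h import *
np.set_printoptions(precision=4,suppress=True)
for n,a,b in(('knob',(376.4,235.4),(360.1,194.6)),('lock',(373,238.9),(359.5,208.7)),('bail',(389.6,309.7),(425.8,210.3)),('hinge',(362.2,182.7),(310.8,192.7)),('drawer',(373.1,249.3),(361.8,227.8))):
    print(n,*tri(('top',a),('side',b)))
t=cv2.imread('pics/top0.png')[120:370,230:530];s=cv2.imread('pics/side0.png')[90:340,220:520]
cv2.imwrite('pics/both.png',cv2.resize(np.vstack([t,s]),None,fx=1.2,fy=1.2,interpolation=2) if 0 else cv2.resize(np.hstack([t,s]),(800,333),interpolation=cv2.INTER_CUBIC))
E
```

```text
knob [ 0.5809 -0.0757  0.0648] 0.0006697290372642277
lock [ 0.5798 -0.0735  0.0373] 0.0017374206411358503
bail [ 0.4724 -0.088   0.076 ] 0.0022471322994827613
hinge [ 0.6672 -0.0609  0.0394] 0.0037106949748647385
drawer [ 0.572  -0.0764 -0.0041] 0.0031230238805669626
```

View pics/both.png

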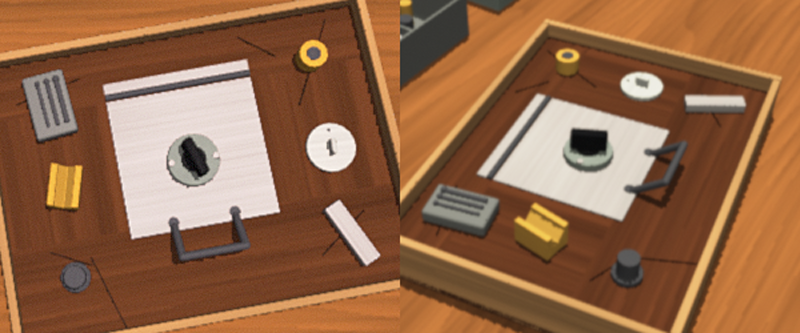

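Top view: the wing knob sits at mid-flap, pointing upper-left to lower-right in the picture, and the bail is at the near edge. The bystanders are clear of both. Next I'll measure the wing angle.

```bash
python3 - <<'E'
from h import *
im=cv2.imread('pics/top0.png');arm.grab_frame('top')
m=arm.masks_of('knob','top')[0]['pixels']
g=im.max(2)
d=((g<60)&cv2.dilate(m.astype(np.uint8),np.ones((5,5))).astype(bool)); d[:, :360]=0
d[:,:]&=True
ys,xs=np.nonzero(d);print(m.sum(),d.sum(),xs.min(),xs.max(),ys.min(),ys.max())
for n,mm in(('net',m),('dark',d)):
    ys,xs=np.nonzero(mm);P=np.array([atz('top',p,.075)[:2] for p in zip(xs,ys)])
    r=cv2.minAreaRect((P*1e4).astype(np.float32));w,V=np.linalg.eigh(np.cov(P.T))
    print(n,P.mean(0),r,np.degrees(np.arctan2(*V[::-1,1])),np.sqrt(w*12))
c=im[210:262,350:402].copy();c2=cv2.resize(c,(520,520),interpolation=0)
s=cv2.imread('pics/side0.png')[165:230,325:390];cv2.imwrite('pics/k.png',np.hstack([cv2.resize(c,(400,400),interpolation=2),cv2.resize(s,(400,400),interpolation=2)]))
E
```

```text
404 361 366 385 224 252
net [ 0.57610971 -0.07310028] ((5757.69091796875, -721.9505615234375), (434.59521484375, 272.5545654296875), 42.36846160888672) -155.51547902456105 [0.02238765 0.03876697]
dark [ 0.57513864 -0.07209195] ((5748.78466796875, -710.980712890625), (419.3525390625, 248.13568115234375), 37.109657287597656) -155.46074004172615 [0.02044627 0.03782774]
```

View pics/k.png

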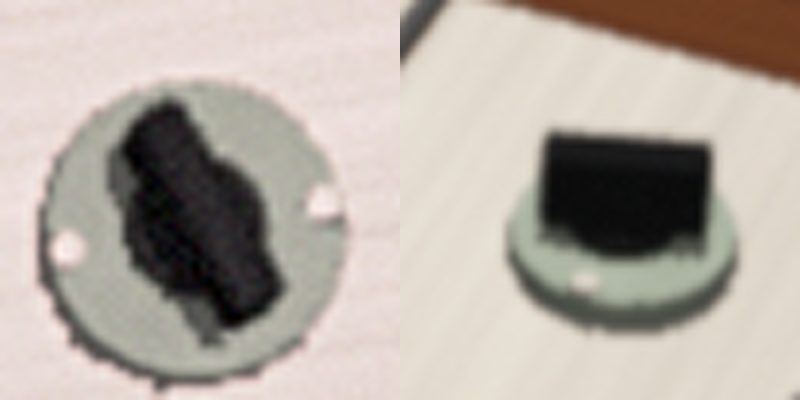

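Request:
{"name": "move_arm", "arguments": {
  "deltas": [
    [10,-40,0,0,0,7],
    [10,-40,0,0,0,7],
    [10,-40,0,0,0,7],
    [10,-40,0,0,0,7],
    [10,-40,0,0,0,7]
  ],
  "claw": 0,
  "squeeze": 40
}}

```text
t: 1.22
eef_pos: [0.2821, 0.4319, 0.4046]
ee_rot: [-3.142, -0.0, 0.266]
force: [0.8, -0.4, -0.1]
width: 0.0882
```

```bash
python3 - <<'E'
from h import *
e=[atz('top',(350+x/7.69-.5,210+y/7.69-.5),.079) for x,y in((157,118),(250,303))]
d=e[0]-e[1];print(e,np.degrees(np.arctan2(d[1],d[0])),np.linalg.norm(d),(e[0]+e[1])/2)
h=atz('top',(350+195/7.69-.5,210+228/7.69-.5),.053);print('housing',h)
f=[]
for x,y in((545,135),(711,145)):
    f.append(atz('side',(325+x-400 if 0 else 325+(x-400)*65/400-.5,165+y*65/400-.5),.079))
d=f[0]-f[1];print(f,np.degrees(np.arctan2(d[1],d[0])),np.linalg.norm(d),sum(f)/2)
E
```

```text
[array([ 0.5946489 , -0.06529852,  0.079     ]), array([ 0.55873595, -0.08125614,  0.079     ])] 23.957571092014255 0.039298674650131774 [ 0.57669242 -0.07327733  0.079     ]
housing [ 0.57755171 -0.07434949  0.053     ]
[array([ 0.5983769 , -0.06764888,  0.079     ]), array([ 0.56119562, -0.08749804,  0.079     ])] 28.09544414331923 0.04214779124272467 [ 0.57978626 -0.07757346  0.079     ]
```

Request:
{"name": "move_arm", "arguments": {
  "deltas": [
    [30,-28,0,0,0,4],
    [30,-28,0,0,0,4],
    [30,-28,0,0,0,2],
    [30,-28,0,0,0,0],
    [30,-28,0,0,0,0]
  ]
}}

```text
t: 1.63
eef_pos: [0.4329, 0.2922, 0.4053]
ee_rot: [-3.141, -0.001, 0.435]
force: [0.7, 1.1, -0.2]
width: 0.0877
```

Request:
{"name": "move_arm", "arguments": {
  "deltas": [
    [0,-40,0,0,0,0],
    [0,-40,0,0,0,0],
    [0,-40,0,0,0,0],
    [0,-40,0,0,0,0],
    [0,-40,0,0,0,0]
  ]
}}

```text
t: 2.05
eef_pos: [0.4315, 0.092, 0.405]
ee_rot: [-3.141, -0.001, 0.435]
force: [1.6, -0.5, 0.0]
width: 0.0876
```

Request:
{"name": "move_arm", "arguments": {
  "deltas": [
    [30,-34,-20,0,0,0],
    [30,-34,-20,0,0,0],
    [30,-34,-20,0,0,0],
    [30,-34,-20,0,0,0],
    [28,-31,-20,0,0,1]
  ]
}}

```text
t: 2.47
eef_pos: [0.5591, -0.0502, 0.3192]
ee_rot: [3.141, -0.001, 0.452]
force: [0.9, 1.8, 1.1]
width: 0.0875
```

```bash
cat >> h.py <<'E'
from scipy.spatial.transform import Rotation as Ro
def wtri(xy,z,s):
    c=arm.calibration('wrist');K=np.array(c['intrinsics']);M=np.array(c['mount'])
    u=np.array([(xy[0]-K[0,2])/K[0,0],(xy[1]-K[1,2])/K[1,1]]);r=np.hypot(*u)
    d=np.r_[u/r*np.sin(r),np.cos(r)]*[1,-1,-1]
    R=Ro.from_euler('xyz',s['ee_rot']).as_matrix()
    o=s['eef_pos']+R@M[:3,3];w=R@M[:3,:3]@d
    return o+w*(z-o[2])/w[2]
E
python3 - <<'E'
from h import *
s=arm.get_state();save('wrist','w1');print(s['eef_pos'],s['ee_rot'],s['force'],s['moment'],arm.calibration('wrist'))
for t,z in(('knob',.066),('lock',.043),('bail',.07)):
    for r in arm.spot_point(t,'wrist')[:2]:print(t,r['xy'],r['score'],wtri(r['xy'],z,s))
E
```

```text
[ 0.55911864 -0.05023105  0.31916704] [ 3.14116274e+00 -1.47498044e-03  4.51825401e-01] [0.94407098 1.76721548 1.06667407] [ 0.09502184 -0.10923828 -0.02996126] {'intrinsics': array([[371.64829954,   0.        , 318.26961281],
       [  0.        , 371.64829954, 244.84112407],
       [  0.        ,   0.        ,   1.        ]]), 'mount': array([[-1.73491757e-05,  9.56044202e-01,  2.93222583e-01,
         7.90637349e-02],
       [ 9.99999980e-01, -4.16267223e-05,  1.94890043e-04,
        -1.25567417e-03],
       [ 1.98529391e-04,  2.93222580e-01, -9.56044183e-01,
         2.03437789e-02],
       [ 0.00000000e+00,  0.00000000e+00,  0.00000000e+00,
         1.00000000e+00]])}
knob [364.4, 248.4] 0.95 [ 0.57690734 -0.07414847  0.066     ]
lock [358.5, 238.9] 0.92 [ 0.57615719 -0.07281178  0.043     ]
bail [317.7, 378.1] 0.57 [ 0.47145716 -0.09096348  0.07      ]
```

View pics/w1.png

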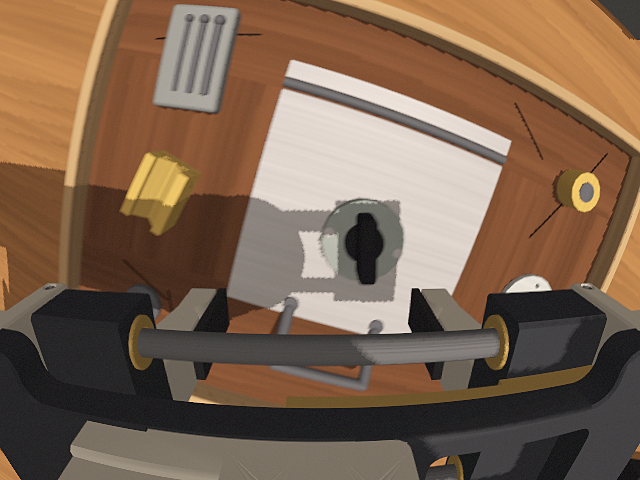

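Wrist view: the wing is nearly vertical at (367, 248), so the jaws already line up with it. I'll remeasure now the arm is settled.

```bash
cat > m.py <<'E'
from h import *
import sys
s=arm.get_state();save('wrist','w2');print(s['t'],s['eef_pos'],s['ee_rot'],s['force'],s['moment'])
for t,z in(('knob',.066),('lock',.043),('bail',.07)):
    for r in arm.spot_point(t,'wrist')[:1]:print(t,r['xy'],r['score'],wtri(r['xy'],z,s))
m=arm.masks_of('knob','wrist')[0]['pixels']
im=cv2.imread('pics/w2.png').max(2);d=m&(im<45)
for q in(m,d):
    ys,xs=np.nonzero(q);P=np.array([wtri(p,.075,s)[:2] for p in zip(xs,ys)]);w,V=np.linalg.eigh(np.cov(P.T));print(P.mean(0),np.degrees(np.arctan(V[1,1]/V[0,1])),np.sqrt(12*w))
E
python3 m.py
```

```text
2.6667 [ 0.55826957 -0.04943893  0.31815612] [-3.14108820e+00  2.52173459e-03  4.49447872e-01] [ 0.06752594  0.32114362 -0.88834223] [ 0.00388957  0.0047923  -0.05976838]
lock [359.5, 235.1] 0.83 [ 0.57719944 -0.07140406  0.043     ]
bail [320.5, 373.4] 0.96 [ 0.47497021 -0.08989443  0.07      ]
[ 0.57874881 -0.07099247] 30.95652976619017 [0.01945899 0.04129432]Traceback (most recent call last):
  File "m.py", line 9, in <module>
    ys,xs=np.nonzero(q);P=np.array([wtri(p,.075,s)[:2] for p in zip(xs,ys)]);w,V=np.linalg.eigh(np.cov(P.T));print(P.mean(0),np.degrees(np.arctan(V[1,1]/V[0,1])),np.sqrt(12*w))
                                    ~~~~^^^^^^^^^^
  File "h.py", line 16, in wtri
    c=arm.calibration('wrist');K=np.array(c['intrinsics']);M=np.array(c['mount'])
ValueError: time passes only in moves, steps and waits
```

Request:
{"name": "move_arm", "arguments": {
  "deltas": [
    [5,-6,-8,0,0,0],
    [5,-6,-8,0,0,0],
    [5,-6,-8,0,0,0],
    [5,-6,-8,0,0,0],
    [0,0,0,0,0,0]
  ]
}}

```text
t: 3.33
eef_pos: [0.5783, -0.0735, 0.2848]
ee_rot: [-3.141, 0.003, 0.451]
force: [-0.3, 0.2, -0.6]
width: 0.0876
```

```bash
sed -i "s/^    c=arm.calibration('wrist')/    c=CW/" h.py; echo "CW=arm.calibration('wrist')" >> h.py; python3 m.py; python3 -c "
import cv2;i=cv2.imread('pics/w2.png');cv2.imwrite('pics/w2c.png',cv2.resize(i[180:330,240:440],(800,600),interpolation=2))"
```

```text
3.3333 [ 0.57832133 -0.07347155  0.28482973] [-3.1406309   0.00315616  0.45098592] [-0.30763641  0.22763    -0.58555053] [-0.09036763  0.01666427  0.04603556]
knob [319.2, 276.8] 0.69 [ 0.57633612 -0.07335412  0.066     ]
lock [321.2, 264.4] 0.81 [ 0.57611552 -0.07490159  0.043     ]
bail [279.4, 409.8] 0.88 [ 0.47542007 -0.09179097  0.07      ]
[ 0.58063985 -0.07208973] 26.998655445154046 [0.01941203 0.0438628 ]
[ 0.58027157 -0.07083096] 27.929358287492224 [0.01726583 0.04446402]
```

View pics/w2c.png

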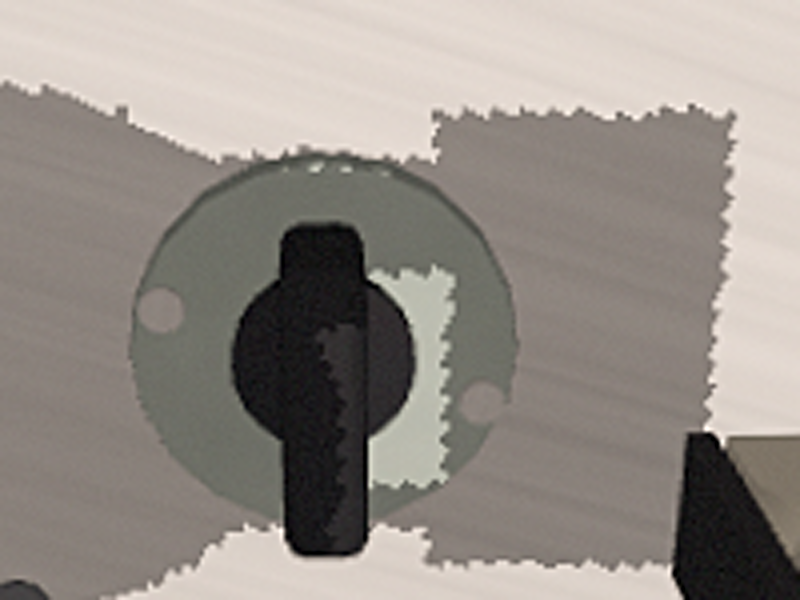

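The wing is vertical in the crop and centred between the jaws, so I'll descend and grip.

Request:
{"name": "move_arm", "arguments": {
  "deltas": [
    [-1.5,-0.7,-10,0,0,0],
    [0,0,-10,0,0,0],
    [0,0,-10,0,0,0],
    [0,0,-10,0,0,0],
    [0,0,-5,0,0,0]
  ]
}}

```text
t: 4.0
eef_pos: [0.5759, -0.0731, 0.2402]
ee_rot: [-3.141, 0.002, 0.452]
force: [-0.1, -0.3, 0.1]
width: 0.0877
```

Request:
{"name": "move_arm", "arguments": {
  "deltas": [
    [0,0,0,0,0,0],
    [0,0,0,0,0,0],
    [0,0,0,0,0,0],
    [0,0,0,0,0,0],
    [0,0,0,0,0,0]
  ],
  "claw": 255,
  "squeeze": 40
}}

```text
t: 4.42
eef_pos: [0.5768, -0.073, 0.243]
ee_rot: [3.141, -0.001, 0.452]
force: [0.6, 0.1, -0.2]
width: 0.0597
```

Request:
{"name": "move_arm", "arguments": {
  "deltas": [
    [0,0,0,0,0,0],
    [0,0,0,0,0,0],
    [0,0,0,0,0,0],
    [0,0,0,0,0,0],
    [0,0,0,0,0,0]
  ]
}}

```text
t: 4.83
eef_pos: [0.5766, -0.0731, 0.2425]
ee_rot: [3.142, -0.0, 0.452]
force: [0.1, 0.0, 0.8]
width: 0.0267
```

```bash
cat > s.py <<'E'
from station import arm
import numpy as np
np.set_printoptions(precision=4,suppress=True)
s=arm.get_state();print(round(s['t'],2),s['eef_pos'],s['ee_rot'],'F',s['force'],'M',s['moment'],'j6',s['joint_efforts'][5],s['width'])
E
python3 s.py
```

```text
4.83 [ 0.5766 -0.0731  0.2425] [ 3.1416 -0.0001  0.452 ] F [0.1172 0.0409 0.7813] M [-0.0706 -0.0352  0.0297] j6 -5.402800297815702e-05 0.02671793142675637
```

Request:
{"name": "move_arm", "arguments": {
  "deltas": [
    [0,0,0,0,0,0],
    [0,0,0,0,0,0],
    [0,0,0,0,0,0],
    [0,0,0,0,0,0],
    [0,0,0,0,0,0]
  ]
}}

```text
t: 5.25
eef_pos: [0.5772, -0.0743, 0.2426]
ee_rot: [3.14, -0.0, 0.452]
force: [4.0, -10.2, -3.4]
width: 0.0116
```

```bash
python3 s.py;python3 s.py
```

```text
5.25 [ 0.5772 -0.0743  0.2426] [ 3.1395 -0.0001  0.4522] F [  4.0289 -10.1519  -3.422 ] M [-3.7271 -1.554   0.0136] j6 -0.007295368850464001 0.011614157438716842
5.25 [ 0.5772 -0.0743  0.2426] [ 3.1395 -0.0001  0.4522] F [  4.0289 -10.1519  -3.422 ] M [-3.7271 -1.554   0.0136] j6 -0.007295368850464001 0.011614157438716842
```

Request:
{"name": "move_arm", "arguments": {
  "deltas": [
    [0,0,0,0,0,-0.6],
    [0,0,0,0,0,-0.6],
    [0,0,0,0,0,-0.6],
    [0,0,0,0,0,-0.6],
    [0,0,0,0,0,-0.6]
  ]
}}

```text
t: 5.67
eef_pos: [0.5772, -0.0743, 0.2426]
ee_rot: [3.139, -0.0, 0.4]
force: [3.9, -10.4, -3.1]
width: 0.0119
```

```bash
python3 s.py
```

```text
5.67 [ 0.5772 -0.0743  0.2426] [ 3.1395 -0.0002  0.3997] F [  3.9374 -10.3785  -3.0652] M [-3.5487 -1.5455  0.2008] j6 0.018228425178676844 0.011893549240912828
```

Request:
{"name": "move_arm", "arguments": {
  "deltas": [
    [0.3,-0.6,0,0,0,-0.6],
    [0.3,-0.6,0,0,0,-0.6],
    [0,0,0,0,0,-0.6],
    [0,0,0,0,0,-0.6],
    [0,0,0,0,0,-0.6]
  ]
}}

```text
t: 6.08
eef_pos: [0.5774, -0.0747, 0.2425]
ee_rot: [3.141, -0.0, 0.347]
force: [2.5, -5.4, -1.0]
width: 0.0117
```

```bash
python3 s.py
```

```text
6.08 [ 0.5774 -0.0747  0.2425] [ 3.1408 -0.0002  0.3467] F [ 2.5392 -5.4276 -0.9512] M [-2.0753 -0.7942  0.1805] j6 -0.006848815537523478 0.011740381518288923
```

Request:
{"name": "move_arm", "arguments": {
  "deltas": [
    [0,0,0,0,0,-0.6],
    [0,0,0,0,0,-0.6],
    [0,0,0,0,0,-0.6],
    [0,0,0,0,0,-0.6],
    [0,0,0,0,0,-0.6]
  ]
}}

```text
t: 6.5
eef_pos: [0.5774, -0.0746, 0.2425]
ee_rot: [3.141, -0.0, 0.295]
force: [1.9, -5.8, -0.9]
width: 0.0115
```

```bash
python3 s.py
```

```text
6.5 [ 0.5774 -0.0746  0.2425] [ 3.1408 -0.0002  0.2945] F [ 1.8968 -5.827  -0.9137] M [-2.0741 -0.8046  0.159 ] j6 0.04327215487137437 0.011514762163648854
```

Request:
{"name": "move_arm", "arguments": {
  "deltas": [
    [0.3,-0.6,0,0,0,-0.6],
    [0.1,-0.6,0,0,0,-0.6],
    [0,0,0,0,0,-0.6],
    [0,0,0,0,0,-0.6],
    [0,0,0,0,0,-0.6]
  ]
}}

```text
t: 6.92
eef_pos: [0.5775, -0.0751, 0.2425]
ee_rot: [-3.141, -0.0, 0.242]
force: [-1.7, 2.7, 2.9]
width: 0.0116
```

```bash
python3 s.py
```

```text
6.92 [ 0.5775 -0.0751  0.2425] [-3.1413 -0.0003  0.2418] F [-1.6911  2.6922  2.9416] M [1.1009 0.423  0.1895] j6 0.014302704948931932 0.011569623099547096
```

Request:
{"name": "move_arm", "arguments": {
  "deltas": [
    [0,0,0,0,0,-0.6],
    [0,0,0,0,0,-0.6],
    [0,0,0,0,0,-0.6],
    [0,0,0,0,0,-0.6],
    [0,0,0,0,0,-0.6]
  ]
}}

```text
t: 7.33
eef_pos: [0.5775, -0.0752, 0.2425]
ee_rot: [-3.141, -0.0, 0.189]
force: [-2.1, 5.1, 3.7]
width: 0.0121
```

```bash
python3 s.py
```

```text
7.33 [ 0.5775 -0.0752  0.2425] [-3.1412 -0.0002  0.1892] F [-2.0921  5.0717  3.7175] M [2.1603 0.7154 0.15  ] j6 0.020663626492023468 0.012114427237776587
```

Request:
{"name": "move_arm", "arguments": {
  "deltas": [
    [0,0,0,0,0,-0.6],
    [0,0,0,0,0,-0.6],
    [0,0,0,0,0,-0.6],
    [0,0,0,0,0,-0.6],
    [0,0,0,0,0,-0.6]
  ]
}}

```text
t: 7.75
eef_pos: [0.5775, -0.0751, 0.2425]
ee_rot: [-3.141, -0.0, 0.137]
force: [-1.9, 5.4, 4.2]
width: 0.0117
```

```bash
python3 s.py
```

```text
7.75 [ 0.5775 -0.0751  0.2425] [-3.1412 -0.0002  0.137 ] F [-1.8768  5.4119  4.2431] M [2.1842 0.6506 0.1954] j6 0.0403469055891037 0.011669123543433057
```

Request:
{"name": "move_arm", "arguments": {
  "deltas": [
    [-0.1,0.4,0,0,0,-0.6],
    [0,0,0,0,0,-0.6],
    [0,0,0,0,0,-0.6],
    [0,0,0,0,0,-0.6],
    [0,0,0,0,0,-0.6]
  ]
}}

```text
t: 8.17
eef_pos: [0.5775, -0.075, 0.2425]
ee_rot: [-3.142, -0.0, 0.085]
force: [-1.3, 3.4, 4.2]
width: 0.0114
```

```bash
python3 s.py
```

```text
8.17 [ 0.5775 -0.075   0.2425] [-3.1416 -0.0002  0.0845] F [-1.2918  3.4283  4.1605] M [1.6444 0.4934 0.1887] j6 0.002007488947128877 0.011430172783439755
```

Request:
{"name": "move_arm", "arguments": {
  "deltas": [
    [0,0,0,0,0,-0.6],
    [0,0,0,0,0,-0.6],
    [0,0,0,0,0,-0.6],
    [0,0,0,0,0,-0.6],
    [0,0,0,0,0,-0.6]
  ]
}}

```text
t: 8.58
eef_pos: [0.5775, -0.075, 0.2425]
ee_rot: [-3.142, -0.0, 0.032]
force: [-0.8, 4.1, 4.1]
width: 0.0115
```

```bash
python3 s.py
```

```text
8.58 [ 0.5775 -0.075   0.2425] [-3.1415 -0.0003  0.0321] F [-0.8061  4.0991  4.1018] M [1.941  0.5058 0.1849] j6 0.029085087007842958 0.011534933524544634
```

Request:
{"name": "move_arm", "arguments": {
  "deltas": [
    [0,0,0,0,0,-0.6],
    [0,0,0,0,0,-0.6],
    [0,0,0,0,0,-0.6],
    [0,0,0,0,0,-0.6],
    [0,0,0,0,0,-0.6]
  ]
}}

```text
t: 9.0
eef_pos: [0.5775, -0.075, 0.2425]
ee_rot: [-3.141, -0.0, -0.02]
force: [-1.4, 4.4, 5.1]
width: 0.0116
```

```bash
python3 s.py
```

```text
9.0 [ 0.5775 -0.075   0.2425] [-3.1415 -0.0002 -0.0203] F [-1.3893  4.4064  5.1346] M [1.9636 0.4717 0.1125] j6 0.035671207588166 0.011569511365047918
```

Request:
{"name": "move_arm", "arguments": {
  "deltas": [
    [0,0,0,0,0,-0.4],
    [0,0,0,0,0,-0.4],
    [0,0,0,0,0,-0.4],
    [0,0,0,0,0,-0.4],
    [0,0,0,0,0,-0.4]
  ]
}}

```text
t: 9.42
eef_pos: [0.5775, -0.075, 0.2425]
ee_rot: [-3.141, -0.0, -0.055]
force: [-1.4, 5.7, 5.1]
width: 0.0118
```

```bash
python3 s.py
```

```text
9.42 [ 0.5775 -0.075   0.2425] [-3.1415 -0.0002 -0.055 ] F [-1.3762  5.7311  5.0669] M [1.9958 0.4842 0.112 ] j6 0.016766265034675598 0.011839259547699089
```

Request:
{"name": "move_arm", "arguments": {
  "deltas": [
    [0,0,0,0,0,-0.4],
    [0,0,0,0,0,-0.4],
    [0,0,0,0,0,-0.4],
    [0,0,0,0,0,-0.4],
    [0,0,0,0,0,-0.4]
  ]
}}

```text
t: 9.83
eef_pos: [0.5775, -0.075, 0.2425]
ee_rot: [-3.141, -0.0, -0.09]
force: [-1.5, 5.1, 5.0]
width: 0.0115
```

```bash
python3 s.py
```

```text
9.83 [ 0.5775 -0.075   0.2425] [-3.1414 -0.0003 -0.09  ] F [-1.4959  5.0579  5.0274] M [2.0453 0.4232 0.0901] j6 0.052980766631662846 0.011520649656927168
```

Request:
{"name": "move_arm", "arguments": {
  "deltas": [
    [0,0.2,0,0,0,-0.5],
    [0,0.2,0,0,0,-0.5],
    [0,0,0,0,0,-0.5],
    [0,0,0,0,0,-0.5],
    [0,0,0,0,0,-0.5]
  ]
}}

```text
t: 10.25
eef_pos: [0.5775, -0.0748, 0.2425]
ee_rot: [3.141, -0.0, -0.134]
force: [-1.1, 2.1, 4.3]
width: 0.0115
```

```bash
python3 s.py
```

```text
10.25 [ 0.5775 -0.0748  0.2425] [ 3.1414 -0.0002 -0.1336] F [-1.0783  2.1334  4.3088] M [0.9345 0.1548 0.099 ] j6 0.05892464658245444 0.011543531979721064
```

Request:
{"name": "move_arm", "arguments": {
  "deltas": [
    [0,0,0,0,0,-0.5],
    [0,0,0,0,0,-0.5],
    [0,0,0,0,0,-0.5],
    [0,0,0,0,0,-0.5],
    [0,0,0,0,0,-0.5]
  ]
}}

```text
t: 10.67
eef_pos: [0.5775, -0.0748, 0.2425]
ee_rot: [3.141, -0.0, -0.177]
force: [-0.2, 0.9, 4.9]
width: 0.0118
```

```bash
python3 s.py
```

```text
10.67 [ 0.5775 -0.0748  0.2425] [ 3.1415 -0.0002 -0.1772] F [-0.1888  0.9325  4.8854] M [0.7152 0.183  0.0164] j6 0.10321277193725109 0.011811199703851895
```

Request:
{"name": "move_arm", "arguments": {
  "deltas": [
    [0,0,0,0,0,-0.3],
    [0,0,0,0,0,-0.3],
    [0,0,0,0,0,-0.3],
    [0,0,0,0,0,-0.3],
    [0,0,0,0,0,-0.3]
  ]
}}

```text
t: 11.08
eef_pos: [0.5775, -0.0748, 0.2425]
ee_rot: [3.141, -0.0, -0.203]
force: [-0.6, 1.2, 4.4]
width: 0.0116
```

```bash
python3 s.py
```

```text
11.08 [ 0.5775 -0.0748  0.2425] [ 3.1415 -0.0002 -0.2031] F [-0.5532  1.2076  4.3856] M [0.7305 0.097  0.1499] j6 -0.05239823134616017 0.011595188115726176
```

Request:
{"name": "move_arm", "arguments": {
  "deltas": [
    [0,0,0,0,0,-0.3],
    [0,0,0,0,0,-0.3],
    [0,0,0,0,0,-0.3],
    [0,0,0,0,0,-0.3],
    [0,0,0,0,0,-0.3]
  ]
}}

```text
t: 11.5
eef_pos: [0.5775, -0.0747, 0.2425]
ee_rot: [3.141, -0.0, -0.229]
force: [-0.5, 0.6, 5.0]
width: 0.012
```

```bash
python3 s.py
```

```text
11.5 [ 0.5775 -0.0747  0.2425] [ 3.1414 -0.0002 -0.2288] F [-0.5062  0.5527  4.9755] M [0.6087 0.0747 0.3459] j6 -0.23583325557410717 0.012043592530601369
```

The torque went 0.10, 0.02, 0.15, 0.35 N m. That is the dip and then the climb, with the notch centre near yaw −0.195. I'll turn back about 1.9° to it and let go.

Request:
{"name": "move_arm", "arguments": {
  "deltas": [
    [0,0,0,0,0,0.5],
    [0,0,0,0,0,0.5],
    [0,0,0,0,0,0.5],
    [0,0,0,0,0,0.4],
    [0,0,0,0,0,0]
  ]
}}

```text
t: 11.92
eef_pos: [0.5775, -0.0748, 0.2425]
ee_rot: [-3.142, -0.0, -0.196]
force: [-1.1, 1.0, 5.5]
width: 0.0113
```

```bash
python3 s.py
```

```text
11.92 [ 0.5775 -0.0748  0.2425] [-3.1416 -0.0002 -0.1957] F [-1.1233  0.9651  5.5028] M [ 0.5791  0.0542 -0.0242] j6 0.1904615806415677 0.011312738070138063
```

Request:
{"name": "move_arm", "arguments": {
  "deltas": [
    [0,0,0,0,0,0],
    [0,0,0,0,0,0],
    [0,0,0,0,0,0],
    [0,0,0,0,0,0],
    [0,0,0,0,0,0]
  ],
  "claw": 0
}}

```text
t: 12.33
eef_pos: [0.5773, -0.0748, 0.2421]
ee_rot: [3.141, 0.001, -0.196]
force: [0.4, -0.8, 0.2]
width: 0.0395
```

Request:
{"name": "move_arm", "arguments": {
  "deltas": [
    [0,0,0,0,0,0],
    [0,0,0,0,0,0],
    [0,0,0,0,0,0],
    [0,0,8,0,0,0],
    [0,0,15,0,0,0]
  ]
}}

```text
t: 12.75
eef_pos: [0.5768, -0.0747, 0.2644]
ee_rot: [3.141, 0.003, -0.196]
force: [-0.3, -0.0, 0.3]
width: 0.0726
```

Request:
{"name": "move_arm", "arguments": {
  "deltas": [
    [0,0,10,0,0,0],
    [0,0,10,0,0,0],
    [0,0,0,0,0,0],
    [0,0,0,0,0,0],
    [0,0,0,0,0,0]
  ]
}}

```text
t: 13.17
eef_pos: [0.5772, -0.0747, 0.2852]
ee_rot: [-3.141, 0.0, -0.196]
force: [-0.5, -0.1, -0.7]
width: 0.0872
```

```bash
python3 m.py; python3 -c "
import cv2;i=cv2.imread('pics/w2.png');cv2.imwrite('pics/w3c.png',i)"
```

```text
13.1667 [ 0.57719918 -0.07467296  0.28517353] [-3.14143313e+00  2.54297429e-04 -1.95653891e-01] [-0.50625178 -0.07951096 -0.70029794] [-0.00802403  0.00492675 -0.0046016 ]
knob [316.9, 274.5] 0.7 [ 0.5770144  -0.07299899  0.066     ]
lock [318.5, 260.4] 0.85 [ 0.57729967 -0.07401008  0.043     ]
[ 0.58118858 -0.07488606] -10.234377203658159 [0.01963855 0.04316234]
[ 0.5808075  -0.07464023] -10.667893934959897 [0.0189345  0.04271145]
```

View pics/w3c.png

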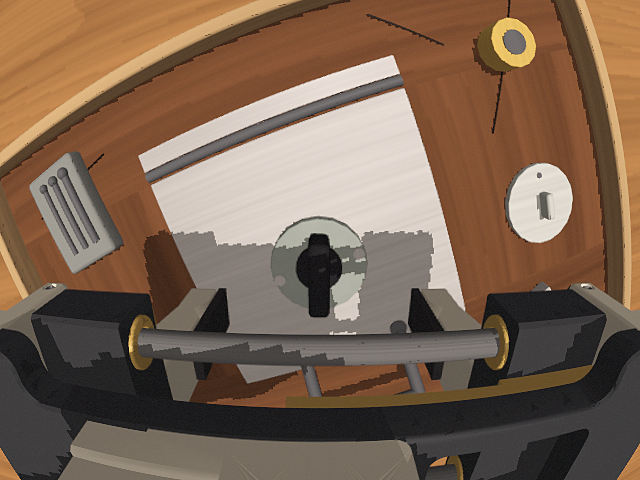

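The knob stayed at about −10.5° after release, which is in the notch. Now I'll move over the bail with the jaws along the flap's x axis.

Request:
{"name": "move_arm", "arguments": {
  "deltas": [
    [-10,-1.5,0,0,0,-7.1],
    [-10,-1.5,0,0,0,-7.1],
    [-10,-1.5,0,0,0,-7.1],
    [-10,-1.5,0,0,0,-7.1],
    [-10,-1.5,0,0,0,-7.1]
  ],
  "claw": 110,
  "squeeze": 15
}}

```text
t: 13.83
eef_pos: [0.5269, -0.0823, 0.2851]
ee_rot: [3.141, 0.0, -0.821]
force: [0.3, -0.4, -0.2]
width: 0.0599
```

Request:
{"name": "move_arm", "arguments": {
  "deltas": [
    [-10,-1.5,0,0,0,-7.1],
    [-10,-1.5,0,0,0,-7.1],
    [-10,-1.5,0,0,0,-7.1],
    [-10,-1.5,0,0,0,-7.1],
    [-14,-1.5,0,0,0,-7.1]
  ]
}}

```text
t: 14.25
eef_pos: [0.4734, -0.0897, 0.2852]
ee_rot: [3.142, -0.0, -1.441]
force: [-0.3, -0.2, 0.3]
width: 0.05
```

```bash
python3 s.py; cat > b.py <<'E'
from h import *
s=arm.get_state();c={};
for cam in('top','side','wrist'):
    save(cam,'b_'+cam)
    for t in('bail','hinge','knob'):
        for r in arm.spot_point(t,cam)[:1]:c[t,cam]=r['xy'];print(t,cam,np.round(r['xy'],1),round(r['score'],2),wtri(r['xy'],.07,s) if cam=='wrist' else atz(cam,r['xy'],.07 if t=='bail' else .043))
    if ('bail','top') in c and ('bail','side') in c and cam=='side':print(tri(('top',c['bail','top']),('side',c['bail','side'])))
a=cv2.imread('pics/b_wrist.png');b=cv2.imread('pics/b_side.png')[90:390,220:620]
cv2.imwrite('pics/b.png',np.hstack([cv2.resize(a,(400,300)),b]))
E
python3 b.py
```

```text
14.25 [ 0.4734 -0.0897  0.2852] [ 3.1415 -0.0002 -1.4407] F [-0.2607 -0.2081  0.2674] M [ 0.0778 -0.0639 -0.0123] j6 2.5628048926591873 0.049996017288181746
hinge top [362.9 183.4] 0.78 [ 0.66688429 -0.06085989  0.043     ]
knob top [376.8 239.9] 0.45 [ 0.57794695 -0.07831349  0.043     ]
bail side [428.  208.4] 0.59 [ 0.47484416 -0.09972841  0.07      ]
hinge side [360.3 205.7] 0.72 [ 0.57849054 -0.07504814  0.043     ]
bail wrist [319.4 277.1] 0.94 [ 0.47192973 -0.08950855  0.07      ]
hinge wrist [ 63. 263.] 0.75 [ 0.64215273 -0.07372317  0.07      ]
knob wrist [148.8 273.4] 0.78 [ 0.57454128 -0.077065    0.07      ]
```

View pics/b.png

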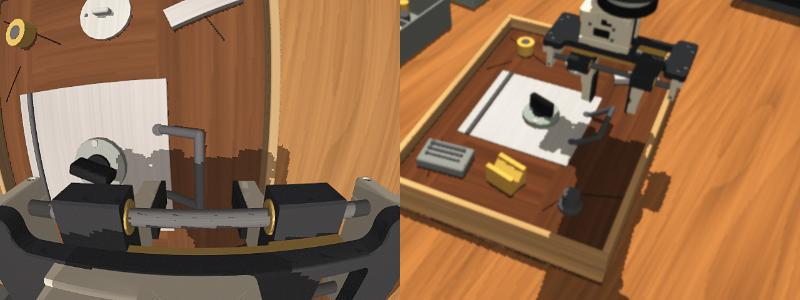

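Wrist view: the bail bar runs straight down the picture at column 320, centred between the pads and parallel to them. The side view shows the fingers clear of the wall and flap. I'll descend and grip gently.

Request:
{"name": "move_arm", "arguments": {
  "deltas": [
    [-0.5,0,-13,0,0,0],
    [0,0,-13,0,0,0],
    [0,0,-13,0,0,0],
    [0,0,-10,0,0,0],
    [0,0,-4,0,0,0]
  ]
}}

```text
t: 15.27
eef_pos: [0.4726, -0.0897, 0.231]
ee_rot: [3.139, -0.0, -1.435]
force: [0.2, 0.4, -0.5]
width: 0.05
```

Request:
{"name": "move_arm", "arguments": {
  "deltas": [
    [0,0,0,0,0,0],
    [0,0,0,0,0,0],
    [0,0,0,0,0,0],
    [0,0,0,0,0,0],
    [0,0,0,0,0,0]
  ],
  "claw": 255,
  "squeeze": 15
}}

```text
t: 15.68
eef_pos: [0.4731, -0.0896, 0.233]
ee_rot: [-3.14, 0.0, -1.435]
force: [0.4, 0.2, -0.2]
width: 0.0217
```

Request:
{"name": "move_arm", "arguments": {
  "deltas": [
    [0,0,0,0,0,0],
    [0,0,0,0,0,0],
    [0,0,0,0,0,0],
    [0,0,0,0,0,0],
    [0,0,0,0,0,0]
  ]
}}

```text
t: 16.1
eef_pos: [0.4736, -0.0895, 0.2328]
ee_rot: [-3.14, -0.0, -1.434]
force: [2.6, 0.3, 0.4]
width: 0.0085
```

```bash
python3 s.py
```

```text
16.1 [ 0.4736 -0.0895  0.2328] [-3.14   -0.0001 -1.4343] F [2.6396 0.3205 0.4381] M [ 0.1189 -1.188   0.0358] j6 -0.057847785064950585 0.008533296518901305
```

Request:
{"name": "move_arm", "arguments": {
  "deltas": [
    [0.3,0,1.2,0,0,0],
    [0.2,0,1.2,0,0,0],
    [0.2,0,1.2,0,0,0],
    [0.2,0,1.2,0,0,0],
    [0.2,0,1.2,0,0,0]
  ]
}}

```text
t: 16.52
eef_pos: [0.4745, -0.0895, 0.2385]
ee_rot: [-3.14, 0.0, -1.435]
force: [4.9, 0.2, -5.7]
width: 0.0084
```

```bash
python3 s.py; python3 - <<'E'
import numpy as np
y=np.radians(8);f=lambda t:np.array([-195*np.cos(t)+30*np.sin(t),195*np.sin(t)+30*np.cos(t)])
T=np.radians(np.arange(0,96,3));p=f(T[0])
for a in T[1:]:
    q=f(a);d=q-p;p=q;print(round(np.degrees(a)),np.round([d[0]*np.cos(y),d[0]*np.sin(y),d[1]],1),np.round(q-f(0),1))
E
```

```text
16.52 [ 0.4745 -0.0895  0.2385] [-3.1405  0.0002 -1.4346] F [ 4.912   0.191  -5.7308] M [ 0.3715 -1.9394  0.0697] j6 -0.06060820771381259 0.008358747497653628
3 [ 1.8  0.3 10.2] [ 1.8 10.2]
6 [ 2.3  0.3 10.1] [ 4.2 20.2]
9 [2.9 0.4 9.9] [ 7.1 30.1]
12 [3.4 0.5 9.8] [10.5 39.9]
15 [3.9 0.5 9.6] [14.4 49.4]
18 [4.4 0.6 9.3] [18.8 58.8]
21 [4.8 0.7 9.1] [23.7 67.9]
24 [5.3 0.7 8.8] [29.1 76.7]
27 [5.8 0.8 8.5] [34.9 85.3]
30 [6.2 0.9 8.2] [41.1 93.5]
33 [6.6 0.9 7.9] [ 47.8 101.4]
36 [7.  1.  7.5] [ 54.9 108.9]
39 [7.4 1.  7.1] [ 62.3 116. ]
42 [7.7 1.1 6.7] [ 70.2 122.8]
45 [8.1 1.1 6.3] [ 78.3 129.1]
48 [8.4 1.2 5.9] [ 86.8 135. ]
51 [8.7 1.2 5.4] [ 95.6 140.4]
54 [9.  1.3 5. ] [104.7 145.4]
57 [9.2 1.3 4.5] [114.  149.9]
60 [9.4 1.3 4. ] [123.5 153.9]
63 [9.6 1.4 3.5] [133.2 157.4]
66 [9.8 1.4 3. ] [143.1 160.3]
69 [9.9 1.4 2.5] [153.1 162.8]
72 [10.   1.4  1.9] [163.3 164.7]
75 [10.1  1.4  1.4] [173.5 166.1]
78 [10.2  1.4  0.9] [183.8 167. ]
81 [10.2  1.4  0.3] [194.1 167.3]
84 [10.2  1.4 -0.2] [204.5 167.1]
87 [10.2  1.4 -0.8] [214.8 166.3]
90 [10.1  1.4 -1.3] [225. 165.]
93 [10.1  1.4 -1.8] [235.2 163.2]
```

Request:
{"name": "move_arm", "arguments": {
  "deltas": [
    [0.7,0.1,1.2,0,0,0],
    [0.5,0,1.2,0,0,0],
    [0.3,0,1.2,0,0,0],
    [0.3,0,1.2,0,0,0],
    [0.3,0,1.2,0,0,0]
  ]
}}

```text
t: 16.93
eef_pos: [0.476, -0.0894, 0.2443]
ee_rot: [3.141, 0.0, -1.435]
force: [3.7, 5.1, -5.0]
width: 0.0084
```

Request:
{"name": "move_arm", "arguments": {
  "deltas": [
    [0.4,0,1.5,0,0,0],
    [0.4,0,1.5,0,0,0],
    [0.4,0,1.5,0,0,0],
    [0.4,0,1.5,0,0,0],
    [0.4,0,1.5,0,0,0]
  ]
}}

```text
t: 17.35
eef_pos: [0.4778, -0.0893, 0.2517]
ee_rot: [3.141, 0.001, -1.435]
force: [2.4, 6.0, -4.5]
width: 0.0085
```

```bash
python3 s.py; python3 b.py|grep -E "bail|knob"
```

```text
17.35 [ 0.4778 -0.0893  0.2517] [ 3.1408  0.0008 -1.435 ] F [ 2.353   6.0168 -4.5013] M [ 2.1812 -0.6178 -0.0011] j6 -0.05038557224906981 0.008509962848857805
bail side [424.2 199.5] 0.8 [ 0.48887734 -0.11521619  0.07      ]
knob side [360. 188.] 0.93 [ 0.60157289 -0.11282659  0.043     ]
bail wrist [322.8 319.8] 0.9 [ 0.47334065 -0.07999274  0.07      ]
knob wrist [119.8 304.3] 0.63 [ 0.58177506 -0.07041188  0.07      ]
```

View pics/b.png

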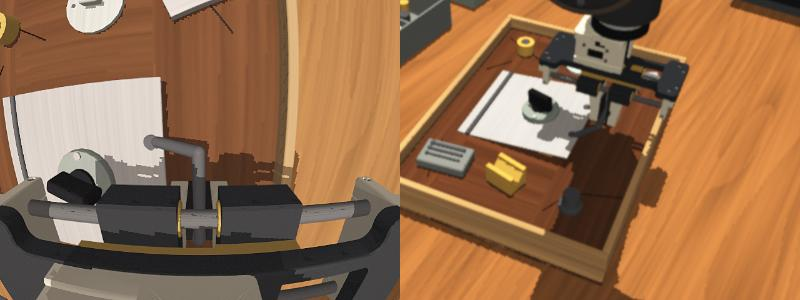

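It's unlocked: the flap follows 19 mm of lift at about 4.5 N, and the shadow under its edge shows. I'll go on along the hinge arc.

Request:
{"name": "move_arm", "arguments": {
  "deltas": [
    [1.2,0.6,3.9,0,0,0],
    [1.2,0.4,3.9,0,0,0],
    [1.3,0.2,3.9,0,0,0],
    [1.3,0.2,3.9,0,0,0],
    [1.4,0.2,3.9,0,0,0]
  ]
}}

```text
t: 18.37
eef_pos: [0.4839, -0.0881, 0.2715]
ee_rot: [3.14, 0.0, -1.435]
force: [-1.0, 2.9, -3.8]
width: 0.0081
```

Request:
{"name": "move_arm", "arguments": {
  "deltas": [
    [1.6,0.2,3.8,0,0,0],
    [1.6,0.2,3.8,0,0,0],
    [1.7,0.2,3.8,0,0,0],
    [1.7,0.2,3.8,0,0,0],
    [1.7,0.2,3.7,0,0,0]
  ]
}}

```text
t: 18.78
eef_pos: [0.4918, -0.087, 0.2902]
ee_rot: [3.138, 0.001, -1.435]
force: [-5.8, 5.0, -2.3]
width: 0.0086
```

```bash
python3 s.py
```

```text
18.78 [ 0.4918 -0.087   0.2902] [ 3.1385  0.0005 -1.4353] F [-5.8237  4.9543 -2.2659] M [1.5663 1.9363 0.0571] j6 -0.05246776272542775 0.008581941930834426
```

Request:
{"name": "move_arm", "arguments": {
  "deltas": [
    [1.9,0.3,3.7,0,0,0],
    [2.0,0.3,3.6,0,0,0],
    [2.0,0.3,3.6,0,0,0],
    [2.1,0.3,3.5,0,0,0],
    [2.1,0.3,3.5,0,0,0]
  ]
}}

```text
t: 19.2
eef_pos: [0.5015, -0.0856, 0.3079]
ee_rot: [3.137, 0.001, -1.435]
force: [-7.5, 4.7, -0.1]
width: 0.0081
```

```bash
python3 s.py
```

```text
19.2 [ 0.5015 -0.0856  0.3079] [ 3.1372  0.0006 -1.4354] F [-7.5448  4.7426 -0.1353] M [ 1.5861  2.808  -0.0288] j6 -0.05003540078178048 0.00814046962792294
```

Request:
{"name": "move_arm", "arguments": {
  "deltas": [
    [1.7,0.5,3.7,0,0,0],
    [1.9,0.5,3.7,0,0,0],
    [2.1,0.5,3.5,0,0,0],
    [2.4,0.4,3.4,0,0,0],
    [2.5,0.4,3.3,0,0,0]
  ]
}}

```text
t: 19.62
eef_pos: [0.5132, -0.0835, 0.3261]
ee_rot: [3.14, -0.0, -1.435]
force: [-5.3, 0.0, 1.4]
width: 0.0088
```

```bash
python3 s.py
```

```text
19.62 [ 0.5132 -0.0835  0.3261] [ 3.1399 -0.0003 -1.4348] F [-5.2912  0.0479  1.4489] M [0.0953 2.1619 0.0265] j6 -0.06620321189984679 0.008818457351676435
```

Request:
{"name": "move_arm", "arguments": {
  "deltas": [
    [2.6,0.4,3.2,0,0,0],
    [2.7,0.4,3.2,0,0,0],
    [2.7,0.4,3.1,0,0,0],
    [2.8,0.4,3.0,0,0,0],
    [2.8,0.4,3.0,0,0,0]
  ]
}}

```text
t: 20.03
eef_pos: [0.5263, -0.0815, 0.3417]
ee_rot: [3.139, -0.0, -1.435]
force: [-8.0, 0.9, 2.5]
width: 0.0086
```

```bash
python3 s.py
```

```text
20.03 [ 0.5263 -0.0815  0.3417] [ 3.1388 -0.0002 -1.435 ] F [-7.9885  0.8858  2.5227] M [0.4379 3.234  0.0951] j6 -0.06219163304194808 0.008602885508412
```

Request:
{"name": "move_arm", "arguments": {
  "deltas": [
    [2.3,0.5,3.2,0,0,0],
    [2.6,0.5,3.0,0,0,0],
    [2.9,0.4,2.9,0,0,0],
    [3.0,0.4,2.8,0,0,0],
    [3.0,0.4,2.7,0,0,0]
  ]
}}

```text
t: 20.45
eef_pos: [0.541, -0.0792, 0.3565]
ee_rot: [3.141, -0.0, -1.435]
force: [-5.6, -0.8, 1.9]
width: 0.0085
```

```bash
python3 s.py
```

```text
20.45 [ 0.541  -0.0792  0.3565] [ 3.141  -0.0004 -1.4347] F [-5.6261 -0.8409  1.8816] M [-0.036   2.1074  0.0074] j6 -0.06932146847248077 0.00849252854207237
```

Request:
{"name": "move_arm", "arguments": {
  "deltas": [
    [3.0,0.4,2.8,0,0,0],
    [3.1,0.4,2.6,0,0,0],
    [3.2,0.5,2.5,0,0,0],
    [3.3,0.5,2.4,0,0,0],
    [3.4,0.5,2.3,0,0,0]
  ]
}}

```text
t: 20.87
eef_pos: [0.5571, -0.0768, 0.3693]
ee_rot: [3.141, -0.0, -1.435]
force: [-7.3, -0.4, 3.9]
width: 0.0083
```

```bash
python3 s.py
```

```text
20.87 [ 0.5571 -0.0768  0.3693] [ 3.1414 -0.0003 -1.4346] F [-7.3274 -0.3992  3.8548] M [0.2093 2.5852 0.1158] j6 -0.06512288935482502 0.008286299133308143
```

Request:
{"name": "move_arm", "arguments": {
  "deltas": [
    [3.3,0.5,2.3,0,0,0],
    [3.4,0.5,2.2,0,0,0],
    [3.5,0.5,2.1,0,0,0],
    [3.6,0.5,2.0,0,0,0],
    [3.6,0.5,1.9,0,0,0]
  ]
}}

```text
t: 21.28
eef_pos: [0.5747, -0.0742, 0.3803]
ee_rot: [-3.141, -0.0, -1.434]
force: [-6.7, 1.1, 6.6]
width: 0.0083
```

```bash
python3 s.py
```

```text
21.28 [ 0.5747 -0.0742  0.3803] [-3.1408 -0.0004 -1.4343] F [-6.6569  1.0992  6.6474] M [0.4807 2.4025 0.1663] j6 -0.08049155585467815 0.008308947281085896
```

Request:
{"name": "move_arm", "arguments": {
  "deltas": [
    [3.0,0.5,2.5,0,0,0],
    [3.3,0.5,2.3,0,0,0],
    [3.6,0.5,2.0,0,0,0],
    [3.7,0.5,1.7,0,0,0],
    [3.8,0.5,1.5,0,0,0]
  ]
}}

```text
t: 21.7
eef_pos: [0.5922, -0.0716, 0.3891]
ee_rot: [3.141, 0.0, -1.435]
force: [-3.3, -0.1, -0.2]
width: 0.0083
```

```bash
python3 s.py
```

```text
21.7 [ 0.5922 -0.0716  0.3891] [ 3.1415  0.0001 -1.4346] F [-3.2983 -0.1145 -0.2165] M [0.2521 1.0122 0.0469] j6 -0.07099421694874763 0.00829054690357318
```

Request:
{"name": "move_arm", "arguments": {
  "deltas": [
    [3.8,0.5,1.7,0,0,0],
    [3.9,0.5,1.6,0,0,0],
    [3.9,0.5,1.5,0,0,0],
    [3.9,0.5,1.3,0,0,0],
    [3.9,0.5,1.2,0,0,0]
  ]
}}

```text
t: 22.12
eef_pos: [0.6116, -0.0688, 0.3965]
ee_rot: [-3.141, 0.001, -1.434]
force: [-2.8, 3.2, -0.9]
width: 0.0084
```

```bash
python3 s.py
```

```text
22.12 [ 0.6116 -0.0688  0.3965] [-3.1414  0.0005 -1.4345] F [-2.7942  3.1715 -0.8715] M [1.3568 1.0068 0.0064] j6 -0.05748732131905854 0.008416298404502408
```

Request:
{"name": "move_arm", "arguments": {
  "deltas": [
    [3.9,0.5,1.3,0,0,0],
    [3.9,0.5,1.2,0,0,0],
    [3.9,0.5,1.0,0,0,0],
    [4.0,0.5,0.9,0,0,0],
    [4.0,0.5,0.8,0,0,0]
  ]
}}

```text
t: 22.53
eef_pos: [0.6313, -0.066, 0.4017]
ee_rot: [-3.141, 0.001, -1.434]
force: [-3.1, 6.1, -0.5]
width: 0.0083
```

```bash
python3 s.py
```

```text
22.53 [ 0.6313 -0.066   0.4017] [-3.1412  0.001  -1.4344] F [-3.0864  6.0733 -0.5368] M [2.4113 1.1398 0.0405] j6 -0.04301646142266691 0.008278664859624358
```

Request:
{"name": "move_arm", "arguments": {
  "deltas": [
    [4.0,0.9,0.7,0,0,0],
    [4.0,0.9,0.6,0,0,0],
    [4.0,0.7,0.6,0,0,0],
    [4.0,0.6,0.5,0,0,0],
    [4.0,0.6,0.4,0,0,0]
  ]
}}

```text
t: 22.95
eef_pos: [0.6514, -0.0627, 0.4048]
ee_rot: [-3.141, 0.0, -1.434]
force: [-2.7, 4.3, 2.3]
width: 0.0085
```

```bash
python3 s.py
```

```text
22.95 [ 0.6514 -0.0627  0.4048] [-3.1408  0.0002 -1.4344] F [-2.664   4.2839  2.3301] M [1.8325 1.1533 0.0615] j6 -0.046273773768916726 0.00853911358126617
```

Request:
{"name": "move_arm", "arguments": {
  "deltas": [
    [4.0,0.6,0.2,0,0,0],
    [4.0,0.6,0.2,0,0,0],
    [4.0,0.6,0.1,0,0,0],
    [4.0,0.6,0,0,0,0],
    [4.0,0.6,0,0,0,0]
  ]
}}

```text
t: 23.37
eef_pos: [0.6714, -0.0599, 0.4052]
ee_rot: [-3.141, -0.0, -1.434]
force: [-1.9, 4.0, 1.3]
width: 0.0082
```

```bash
python3 s.py
```

```text
23.37 [ 0.6714 -0.0599  0.4052] [-3.1408 -0.0001 -1.4345] F [-1.8815  3.9515  1.3498] M [ 1.4568  0.7892 -0.0081] j6 -0.0772100337781012 0.008181325116678502
```

Request:
{"name": "move_arm", "arguments": {
  "deltas": [
    [4.0,0.6,-0.2,0,0,0],
    [4.0,0.6,-0.3,0,0,0],
    [4.0,0.6,-0.3,0,0,0],
    [4.0,0.6,-0.4,0,0,0],
    [4.0,0.6,-0.4,0,0,0]
  ]
}}

```text
t: 23.78
eef_pos: [0.6913, -0.0569, 0.4032]
ee_rot: [-3.141, -0.0, -1.435]
force: [-2.3, 3.7, -0.0]
width: 0.0082
```

```bash
python3 s.py
```

```text
23.78 [ 0.6913 -0.0569  0.4032] [-3.1413 -0.     -1.4346] F [-2.3284  3.7036 -0.0302] M [1.5487 0.6871 0.1263] j6 -0.09753364836797118 0.00824020272261292
```

Request:
{"name": "move_arm", "arguments": {
  "deltas": [
    [4.0,0.8,-0.5,0,0,0],
    [4.0,0.8,-0.6,0,0,0],
    [2.0,0.4,-0.3,0,0,0],
    [0,0,0,0,0,0],
    [0,0,0,0,0,0]
  ]
}}

```text
t: 24.2
eef_pos: [0.7011, -0.0552, 0.4015]
ee_rot: [-3.142, -0.0, -1.435]
force: [0.3, 0.4, -0.6]
width: 0.0082
```

```bash
python3 s.py; python3 b.py >/dev/null; python3 - <<'E'
import cv2,numpy as np
a=cv2.imread('pics/b_top.png')[100:400,200:600];b=cv2.imread('pics/b_side.png')[60:360,200:600]
cv2.imwrite('pics/c.png',np.hstack([a,b]))
E
```

```text
24.2 [ 0.7011 -0.0552  0.4015] [-3.1415 -0.0004 -1.4348] F [ 0.2872  0.4299 -0.6164] M [ 0.2574 -0.1106  0.0936] j6 -0.08130066795274615 0.008237460211578057
```

View pics/c.png

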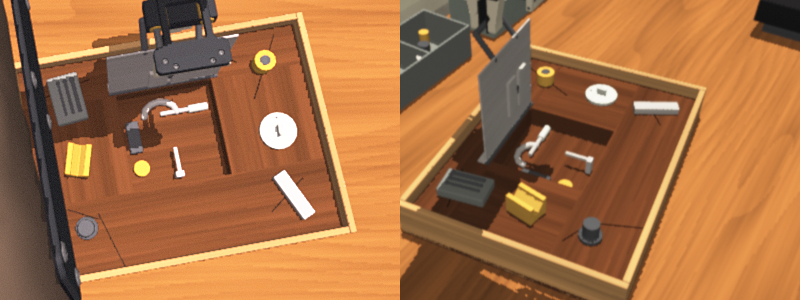

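The flap stands upright at about 91° with almost no load on the tool, and the well is open. I'll release and back straight up.

Request:
{"name": "move_arm", "arguments": {
  "deltas": [
    [0,0,0,0,0,0],
    [0,0,0,0,0,0],
    [0,0,0,0,0,0],
    [0,0,0,0,0,0],
    [0,0,0,0,0,0]
  ],
  "claw": 120
}}

```text
t: 25.22
eef_pos: [0.7009, -0.0548, 0.402]
ee_rot: [-3.141, 0.0, -1.434]
force: [0.2, -0.5, -0.4]
width: 0.0363
```

Request:
{"name": "move_arm", "arguments": {
  "deltas": [
    [0,0,0,0,0,0],
    [0,0,0,0,0,0],
    [0,0,5,0,0,0],
    [0,0,10,0,0,0],
    [0,0,12,0,0,0]
  ]
}}

```text
t: 25.63
eef_pos: [0.7008, -0.055, 0.4293]
ee_rot: [3.141, -0.0, -1.435]
force: [0.2, -0.1, 0.7]
width: 0.0466
```

Request:
{"name": "move_arm", "arguments": {
  "deltas": [
    [0,0,12,0,0,0],
    [0,0,12,0,0,0],
    [0,0,12,0,0,0],
    [0,0,12,0,0,0],
    [0,0,0,0,0,0]
  ]
}}

```text
t: 26.05
eef_pos: [0.7011, -0.0551, 0.4808]
ee_rot: [-3.137, -0.001, -1.434]
force: [0.0, 0.6, 1.6]
width: 0.0462
```

Request:
{"name": "move_arm", "arguments": {
  "deltas": [
    [-20,20,10,0,0,0],
    [-20,20,10,0,0,0],
    [-20,20,0,0,0,0],
    [-20,20,0,0,0,0],
    [0,0,0,0,0,0]
  ]
}}

```text
t: 26.47
eef_pos: [0.6181, 0.0273, 0.4978]
ee_rot: [-3.14, 0.001, -1.433]
force: [-0.0, 0.0, -0.1]
width: 0.0462
```

Request:
{"name": "move_arm", "arguments": {
  "deltas": [
    [-10,30,0,0,0,0],
    [-10,30,0,0,0,0],
    [-10,30,0,0,0,0],
    [-10,30,0,0,0,0],
    [0,0,0,0,0,0]
  ]
}}

```text
t: 26.88
eef_pos: [0.5796, 0.1488, 0.4966]
ee_rot: [3.141, 0.001, -1.432]
force: [0.3, -0.4, 0.6]
width: 0.0461
```

```bash
python3 s.py; python3 b.py; python3 - <<'E'
import cv2,numpy as np
a=cv2.imread('pics/b_top.png')[100:400,200:600];b=cv2.imread('pics/b_side.png')[60:360,200:600]
cv2.imwrite('pics/d.png',np.hstack([a,b]))
E
```

```text
26.88 [0.5796 0.1488 0.4966] [ 3.1415  0.0011 -1.4316] F [ 0.3424 -0.424   0.5587] M [ 0.005  -0.1451 -0.0375] j6 -0.8857409097254276 0.04614432546519748
bail top [372.  115.5] 0.88 [ 0.76608943 -0.07664655  0.07      ]
hinge top [362.6 183.8] 0.66 [ 0.66626097 -0.0603715   0.043     ]
knob top [363.4 150.4] 0.52 [ 0.7199299  -0.06379991  0.043     ]
bail side [286.1  79. ] 0.8 [ 0.88568735 -0.29640128  0.07      ]
hinge side [307.1 195. ] 0.7 [ 0.66468482 -0.04963116  0.043     ]
knob side [402.5 151.4] 0.24 [ 0.59051131 -0.24220886  0.043     ]
(array([ 0.70055882, -0.05715766,  0.23788895]), np.float64(0.0028881647693862968))
hinge wrist [268.8  26.8] 0.75 [ 0.65938342 -0.04231509  0.07      ]
knob wrist [226.5   0. ] 0.55 [ 0.71221265 -0.07228832  0.07      ]
```

View pics/d.png

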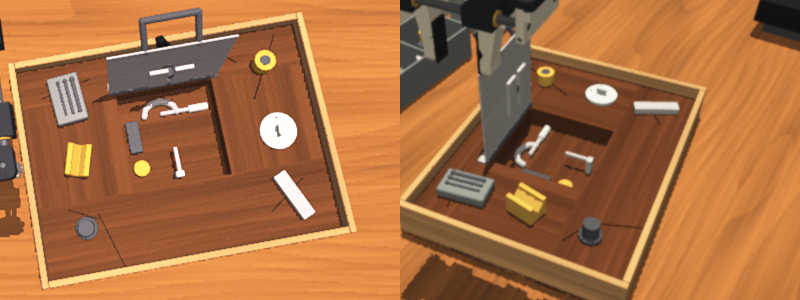

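```bash
python3 -c "
from station import arm
print(arm.job_done())"
```

```text
the job is handed in; nothing more can be done
None
```

The flap is unlocked and standing upright on its own, and I've handed the job in at about 27 s on the robot's clock (limit 72 s).

- **Knob:** I turned it slowly clockwise. Torque fell from about 0.1 to 0.02 N m, then climbed to 0.35 N m, about 0.03 rad past the notch. I turned it back about 0.03 rad and let go at roughly 0.65 rad from the start. The wrist camera then showed the wing still near that angle.
- **Flap:** I gripped the wire bail at 15 N and followed the hinge arc. The steady lift took about 4–6 N, slightly above the 2–4 N given. Off-arc errors added side loads of up to about 9 N at the tool, which I corrected along the way.
- **Last checks:**
    - After I released it and backed away, the bail measured (0.701, −0.057, 0.238) m. That puts the flap at about 91°, and it was still there over a second later.
    - The gripper was clear of everything, with forces near zero.
    - The other things in the drawer looked unmoved.
- **What disagreed:** the networks' low-score knob detections in the side and wrist pictures at the end don't fit the upright flap, because the knob is hidden behind it. I ignored them. None of my checks failed.

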